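Seat a tool holder in the leaning taper socket

TASK

Lift the larger of the two tool holders out of its wooden stand and seat it, taper first, fully home in the leaning socket of the tightening fixture, then let go of it. Leave the smaller holder standing in its stand, and do not shove the sanding block or the tape roll about.

Things in the scene. Friction and masses are not known exactly. Their poses are not given: they have to be found in the camera images.
- holder_large: larger tool holder, loose, steel, 0.4-0.6 kg, 122 mm long, starts upright, nose up. Origin: centre of the taper's small end (bottom); +z along its axis to the nose. Taper dia 28 mm at z=0 to 50 at z=62; grooved flange dia 62 from z=62 to 76; plain round dark collet nut dia 40 from z=76 to 122, the place to grip. In the stand the flange rests on the block, the taper hangs free: lifts straight out
- holder_gauge (a point): point on the axis of the larger tool holder at the foot of its flange, 62 mm from the holder's origin (large end of the taper)
- socket: fixed taper socket of the tightening fixture: dark steel cup with conical bore, leaning 30 degrees from vertical. Origin on the bore axis; +z along it, up out of the mouth. Bore dia 28 mm at z=0, 48.6 at the mouth, z=58; cup 63 mm across outside. Fully home, the holder's origin and axis meet the socket's within about 2 mm, and a gap of about 4 mm stays between flange and mouth
- socket_seat (a point): point on the axis of the socket, 62 mm from its origin (4 mm outside the mouth), where holder_gauge comes to lie when the holder is fully home
- fixture: the tightening fixture that carries the socket: grey base plate 130 x 110 x 12 mm bolted to the bench, fixed. Origin at the underside; the socket's origin is 66 mm straight above it, and the socket leans towards the fixture's own -x, roughly towards the robot, with its mouth about 115 mm above the bench
- stand_large: wooden block 90 x 90 x 78 mm with a 53 mm through hole in its top, fixed, in which the larger holder stands at the start. Origin: centre of the underside
- stand_small: wooden block 90 x 90 x 78 mm with a 37 mm through hole in its top, fixed, in which the smaller holder stands. Origin: centre of the underside. The two blocks stand side by side, which of them is left and which right varies
- holder_small: the smaller tool holder, loose, 0.22 kg, same build but 95 mm long: taper 20 to 34 mm in diameter and 50 mm long, flange 46 mm, collet nut 26 mm. Origin: centre of the taper's small end; +z along its axis towards the nose. Stays in its stand
- cork_block: cork sanding block 62 x 110 x 38 mm lying loose on the bench between the robot and the fixture. Origin: centre of the underside
- masking_tape: roll of masking tape, 83 mm in diameter and 19 mm high, lying loose and flat on the bench beyond the stands. Origin: centre of the underside

How it is judged (in metres and radians):
At the end, for the whole second after the job is handed in: The larger holder is fully home in the leaning socket (holder_gauge within 4 mm of socket_seat, axes within 3.4 degrees), at rest and released; the smaller holder still stands upright in its stand (within 8 mm of its centre, tilted less than 7 degrees) (distance between holder_gauge and socket_seat below 0.004 m and angle between the z axis of holder_large and the z axis of socket, either way round below 0.06 rad and linear speed of holder_large below 0.02 m/s and angle between holder_small's own z axis and vertical below 0.12 rad and horizontal distance between holder_small and stand_small below 0.008 m); the robot touches nothing.
It fails at once if the smaller holder is taken out of its stand or knocked out of place (moved over 30 mm) (distance of holder_small from where it was at the start of the episode above 0.03 m).
It fails at once if the sanding block is shoved over 40 mm (distance of cork_block from where it was at the start of the episode above 0.04 m).
It fails at once if the tape roll is shoved over 40 mm (distance of masking_tape from where it was at the start of the episode above 0.04 m).
It also fails if it takes over 40 s, if anything falls off the work surface, if the arm or the gripper's body presses on something with over 40 N, if the wrist force passes 120 N, or if a joint passes its speed limit or range.

ROBOT

A 6-joint arm with a two-finger parallel gripper is mounted at the origin on a cart in front of the work surface, level with it; the furniture and walls round the work are solid. World frame = base frame: x ahead of the robot, y to its left, z up, the work surface at z = 0. Lengths are in mm, angles in rad, forces in N, time in s.
With the tool pointing down it reaches from about 350 to 925 mm from the base axis. Payload 6.4 kg.
Tool frame: the origin (TCP) lies at the very end of the fingers, on their centre line; the grasp point (between the pads) lies 19 mm behind it; z points along the fingers, y is the line along which they close (so a half turn about z gives the same grasp; the last joint's range is limited). The gripper opens to 85 mm and grips with 20 to 120 N. Pads are 22 mm wide; open, the fingers measure 114 mm over their backs; the gripper's body (76 mm by 85 mm) begins 54 mm behind the grasp point. The pads swing forward as they close: fully open they stand 13 mm farther back than shut.
Start: joints at [1.158, 0.245, 1.558, -0, 1.339, -0.174], TCP at [153.745, 631.566, 199.79] pointing down, gripper open.
Joint ranges: [-3.13, 3.13], [-1.02, 2.26], [0.13, 2.54], [-0.95, 4.09], [0.21, 2.88], [-2.74, 2.74]. Speed limits (rad/s): [2.57, 2.57, 3.14, 3.14, 3.14, 3.14].

INTERFACE

Orientations are given as a rotation vector (axis times angle).
In Python, from workcell import status, vision, job gives the robot as it stands. The module is installed in compiled form; this text tells all that it offers.
- The arm moves only by the shell command python3 -m crank 'ROWS' [FORCE]. ROWS is text: rows parted by semicolons, each of 7 numbers parted by spaces: the shift along the tool's x, y, z in mm, then the turn, a rotation vector about the tool's x, y, z in rad, then the closure in counts, from 0 (fully open) to 255 (shut). A call has 1 to 12 rows; each row is the pose to reach, as a shift and turn from the pose commanded when the call began, along the tool's axes at that moment; what a row does not reach only later rows make up. A row lasts 1/10 s, in which the tool goes at most 50 mm and 8.59 degrees, less where a joint would pass 70% of its speed; a pose out of reach is approached as far as the arm can. A call with a gripper value outside its range is refused whole. The fingers move at their own pace and stop on an object; FORCE is the grip in N (left out, the last holds). Time passes only in rows, so rows that repeat a pose let the fingers close. It gives the time, the measured TCP pose, the force, the opening and the grip force at its end, in the units of the state.
- status.read_state(): the state, without advancing time (a new reading comes with each control period).
- vision.camera(name): name is "scene" or "top"; returns the picture (400x640x3 uint8, red, green, blue); there is no depth.
- vision.camera_params(name): a dict with "fov_y" (degrees; the focal length in pixels is half the picture's height over the tangent of half this angle, whatever the lens; pixels are square), "cx", "cy" (the principal point, pixels), "rvec" (rotation vector, rad) and "tvec" (3), from world to camera coordinates, as OpenCV has them. Camera axes: x right, y down, z forward; pixel columns grow to the right and rows downward; lengths in mm; the calibration is good to about 2 mm. A picture is of the moment at which its call begins. camera_params takes no time and is no camera call.
- job.finish_job(): hands the job in; it is judged then, once.
The state is a dict: "t": time; "joint_pos": joint angles; "joint_velocities": joint speeds; "joint_torque": joint torques, N m; "tool_pos": TCP position; "ee_rot": TCP orientation; "ft_force": force on the tool from outside, world axes, zero at the start; "wrist_torque": the same for the moment, N m; "finger_gap": finger opening in mm; "grasp_force": force on a finger pad.
Only numpy, scipy, OpenCV 4.12 (cv2) and the standard library are available. Lean on these libraries where they do the work, as an engineer would, in place of code of your own. Each camera call takes 0.05 s, during which the arm holds its last target. There are 200 camera calls.

## Working session

There is one attempt and no reset: what is moved stays moved. The work goes in short steps, Python scripts to look and compute and a shell command to move; the robot and the scene stay as the last step left them, time stands still between calls to the robot, and variables do not carry over. Pictures are saved under pics/ and viewed, at most 10 in all, crops included, and the job is handed in when it is done.

```bash
mkdir -p pics
python3 - <<'E'
from workcell import status, vision, job
import cv2
for n in("scene","top"):
    p=vision.camera_params(n);print(n,p)
    cv2.imwrite(f"pics/{n}0.png",vision.camera(n)[:,:,::-1])
print(status.read_state())
E
```

```text
scene {'fov_y': 50.710054853788684, 'cx': 313.7337330894652, 'cy': 202.70332431653557, 'rvec': array([ 0.6815146 , -2.62410019,  1.18110099]), 'tvec': array([427.61225294, 231.55064976, 788.699579  ])}
top {'fov_y': 49.30388844031198, 'cx': 317.7347013764953, 'cy': 196.52873603837895, 'rvec': array([ 2.06981704, -2.13442909,  0.23177975]), 'tvec': array([   4.68076323,  520.04643493, 1080.89556714])}
{'t': 0.1, 'joint_pos': array([ 1.15794812e+00,  2.45722893e-01,  1.55889534e+00,  9.98182783e-06,
        1.33867135e+00, -1.74080098e-01]), 'joint_velocities': array([-0.00100739, -0.00259962, -0.00330637, -0.00181359,  0.00055735,
        0.00122415]), 'joint_torque': array([-1.44074940e-03, -4.30668819e+01, -3.27128541e+01, -1.76000485e-04,
        2.84850859e-03, -5.01379887e-06]), 'tool_pos': array([153.4854185 , 631.0570601 , 198.80246536]), 'ee_rot': array([-3.74109683e-01, -3.11873331e+00,  2.54674562e-03]), 'ft_force': array([-0.24059461,  0.62808641,  0.77249961]), 'wrist_torque': array([-0.03084619,  0.10941936,  0.00524648]), 'grasp_force': 0.0, 'finger_gap': 85.69055325038074}
```

View pics/scene0.png

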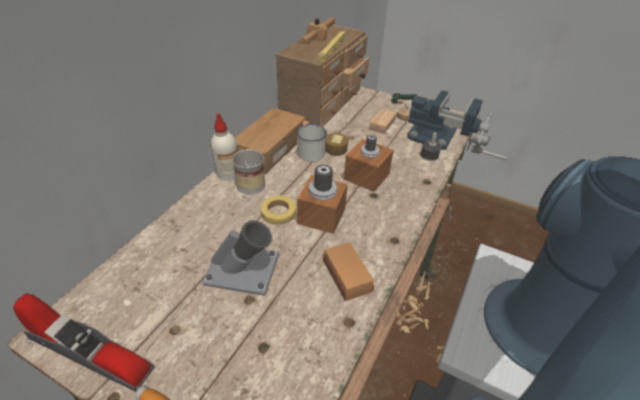

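View pics/top0.png

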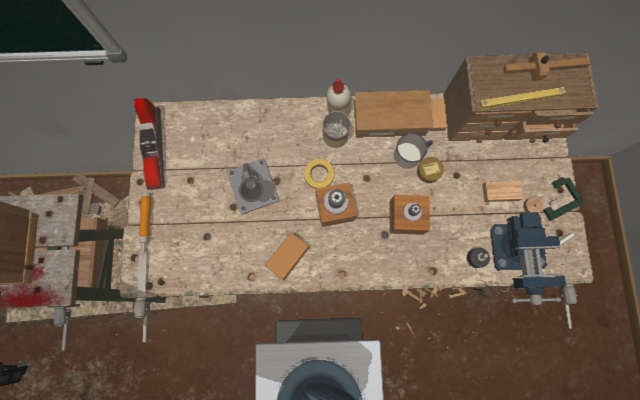

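The scene picture shows the large holder at about (323,180), the socket at (255,240), the small holder at (370,145), the cork at (348,270) and the tape at (279,208). In the top picture these are at (337,200), (252,187), (413,212), (287,256) and (319,173). Next I'll take enlarged crops.

Run:
```python
import cv2,numpy as np
s=cv2.imread("pics/scene0.png");t=cv2.imread("pics/top0.png")
f=lambda a:cv2.resize(a,None,fx=7,fy=7,interpolation=cv2.INTER_CUBIC)
a=f(s[215:300,200:285])[:595,:400*2]; 
def g(im,u,v,w,h,k):
    a=cv2.resize(im[v:v+h,u:u+w],None,fx=k,fy=k,interpolation=cv2.INTER_CUBIC)
    for i in range(0,w,10): cv2.line(a,(i*k,0),(i*k,6 if i%50 else 14),(0,255,0),1);cv2.putText(a,str(u+i),(i*k,16),0,.3,(0,255,0))
    for i in range(0,h,10): cv2.line(a,(0,i*k),(6,i*k),(0,255,0),1);cv2.putText(a,str(v+i),(8,i*k+4),0,.3,(0,255,0))
    return a
A=np.hstack([g(s,200,215,80,80,5)[:300*2],g(s,290,155,80,80,5)])
B=np.hstack([g(t,225,153,80,40,5),g(t,310,180,80,40,5)])
cv2.imwrite("pics/crop1.png",np.vstack([A[:400],B])[:600])
```

```text
(no output)
```

View pics/crop1.png

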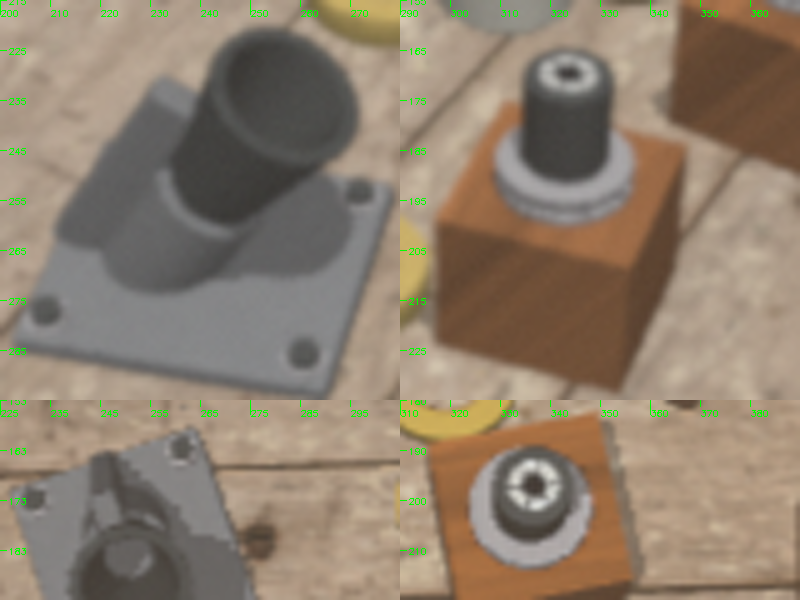

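The crops show the nose ring at scene (323.6,169.6) and top (336.6,197.4), and the socket mouth at scene (257.6,234.4). They also show the plate holes and part of the mouth from above. One more crop, of the fixture from above, completes that.

```bash
cat > h.py <<'E'
import numpy as np,cv2
from workcell import status, vision
from scipy.spatial.transform import Rotation as R
P={n:vision.camera_params(n) for n in("scene","top")}
def ray(n,uv):
    p=P[n];f=200/np.tan(np.radians(p["fov_y"]/2));r=R.from_rotvec(p["rvec"])
    d=r.inv().apply([(uv[0]-p["cx"])/f,(uv[1]-p["cy"])/f,1]);c=r.inv().apply(-np.array(p["tvec"]))
    return c,d/np.linalg.norm(d)
def plane(n,uv,z):
    c,d=ray(n,uv);return c+d*(z-c[2])/d[2]
def tri(a,b):
    (c1,d1),(c2,d2)=ray("scene",a),ray("top",b)
    s=np.linalg.lstsq(np.c_[d1,-d2],c2-c1,rcond=None)[0];x,y=c1+s[0]*d1,c2+s[1]*d2
    return (x+y)/2,np.linalg.norm(x-y)
def proj(n,X):
    p=P[n];f=200/np.tan(np.radians(p["fov_y"]/2));q=R.from_rotvec(p["rvec"]).apply(X)+p["tvec"]
    return q[...,:2]/q[...,2:]*f+[p["cx"],p["cy"]]
def grid(im,u,v,w,h,k):
    a=cv2.resize(im[v:v+h,u:u+w],None,fx=k,fy=k,interpolation=cv2.INTER_CUBIC)
    for i in range(0,w,10): cv2.line(a,(i*k,0),(i*k,6),(0,255,0),1);cv2.putText(a,str(u+i),(i*k,16),0,.3,(0,255,0))
    for i in range(0,h,10): cv2.line(a,(0,i*k),(6,i*k),(0,255,0),1);cv2.putText(a,str(v+i),(8,i*k+4),0,.3,(0,255,0))
    return a
E
python3 - <<'E'
from h import *
np.set_printoptions(precision=1,suppress=True)
t=cv2.imread("pics/top0.png")
cv2.imwrite("pics/crop2.png",grid(t,222,154,60,60,10))
for n,uv in(("scene",(323.6,169.6)),("top",(336.6,197.4))):print(plane(n,uv,138))
print(tri((323.6,169.6),(336.6,197.4)))
# small holder / cork / tape rough
for uv,z in(((413,210),111),((287,256),38),((319,173),19)):print(plane("top",uv,z))
# holes in scene
for uv in((208.8,277),(260.6,285.6),(272,253)):print("hole",plane("scene",uv,12))
for uv in((203.6,285),(265.6,293.4),(278.4,252.6)):print("corner",plane("scene",uv,12))
print(plane("scene",(257.6,234.4),116))
E
```

```text
[498.5 -59.3 138. ]
[498.3 -56.9 138. ]
(array([497.6, -56.9, 140. ]), np.float64(0.5056816273829585))
[ 466.5 -245.3  111. ]
[369.6  72.7  38. ]
[594.7 -16.8  19. ]
hole [606.4 220.5  12. ]
hole [504.5 187.3  12. ]
hole [531.2 104.7  12. ]
corner [602.6 241.   12. ]
corner [485.7 198.   12. ]
corner [520.  97.  12.]
[525.8 153.9 116. ]
```

View pics/crop2.png

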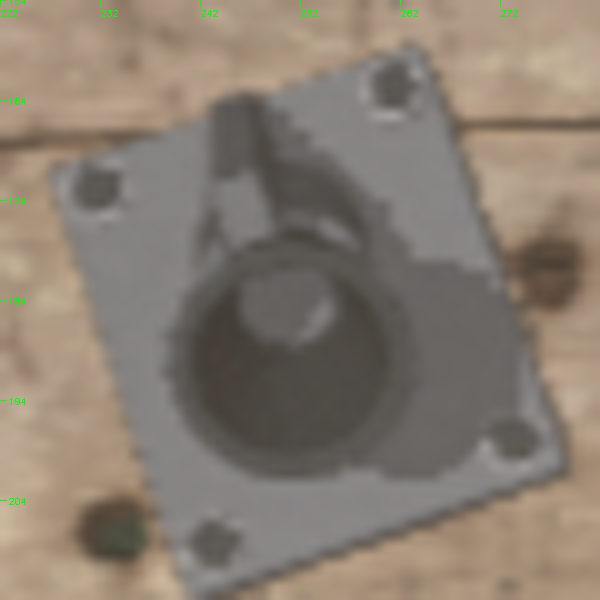

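Seen from above, the plate holes are at (231.8,172.7), (261.6,162.5), (273.4,198.0) and (243.4,208.5). The mouth centre is near (251,189.3).

Run:
```python
from h import *
np.set_printoptions(precision=2,suppress=True)
o=np.array([.45,.45]);o5=np.array([.4,.4])
H=np.array([plane("top",np.array(q)-o,12) for q in((231.8,172.7),(261.6,162.5),(273.4,198.),(243.4,208.5))])
print(H,"centre",H.mean(0))
ax=(H[0]+H[1]-H[2]-H[3]);print("yaw x-axis",np.degrees(np.arctan2(ax[1],ax[0])));ay=H[0]+H[3]-H[1]-H[2];print(np.degrees(np.arctan2(-ay[0],ay[1])),np.linalg.norm(ax)/2,np.linalg.norm(ay)/2)
S=np.array([plane("scene",np.array(q)-o5,12) for q in((208.8,277),(260.6,285.6),(272,253))]);print("scene holes",S,(S[0]+S[2])/2)
print("mouth",plane("top",np.array((251,189.3))-o,116),plane("scene",np.array((256.8,234.5))-o5,116),tri(np.array((256.8,234.5))-o5,np.array((251,189.3))-o))
print("nose",plane("top",np.array((336.6,197.4))-o5,138),tri(np.array((323.6,169.6))-o5,np.array((336.6,197.4))-o5))
print("tcp now",proj("top",status.read_state()["tool_pos"]),proj("scene",status.read_state()["tool_pos"]))
```

```text
[[606.57 224.97  12.  ]
 [633.35 142.64  12.  ]
 [531.37 110.63  12.  ]
 [504.77 192.13  12.  ]] centre [569.02 167.59  12.  ]
yaw x-axis 17.65030222617613
18.044275733068467 106.92114291076324 86.15420547715472
scene holes [[607.69 220.1   12.  ]
 [505.75 186.84  12.  ]
 [532.51 104.16  12.  ]] [570.1  162.13  12.  ]
mouth [531.7  155.34 116.  ] [528.14 154.36 116.  ] (array([529.98, 154.64, 116.05]), np.float64(3.5257563086588894))
nose [499.28 -55.98 138.  ] (array([498.16, -55.92, 141.55]), np.float64(0.6649437441413409))
tcp now [ 18.59 360.27] [306.14 776.55]
```

```bash
cat >> h.py <<'E'
YAW=np.radians(17.8)
def tool(tilt):   # tool y = horizontal tilt axis, z = -holder axis
    y=np.array([-np.sin(YAW),np.cos(YAW),0]);b=np.radians(tilt)
    a=np.array([-np.sin(b)*np.cos(YAW),-np.sin(b)*np.sin(YAW),np.cos(b)])
    return R.from_matrix(np.c_[np.cross(y,-a),y,-a])
A30=-tool(30).as_matrix()[:,2]
def rel(pos,rot):
    s=status.read_state();r=R.from_rotvec(s["ee_rot"])
    print("t",s["t"],"tcp",s["tool_pos"].round(1),"z-axis",r.as_matrix()[:,2].round(3),"q",s["joint_pos"].round(2),"gap",s["finger_gap"].round(1),"F",s["ft_force"].round(1),"M",s["wrist_torque"].round(2))
    print("row:",r.inv().apply(np.array(pos)-s["tool_pos"]).round(1),(r.inv()*rot).as_rotvec().round(3))
E
python3 -c "
from h import *
rel([499,-57,215],tool(0))"
```

```text
Traceback (most recent call last):
  File "h.py", line 31, in rel
    print("t",s["t"],"tcp",s["tool_pos"].round(1),"z-axis",r.as_matrix()[:,2].round(3),"q",s["joint_pos"].round(2),"gap",s["finger_gap"].round(1),"F",s["ft_force"].round(1),"M",s["wrist_torque"].round(2))
                                                                                                                         ^^^^^^^^^^^^^^^^^^^^^
AttributeError: 'float' object has no attribute 'round'
```

```bash
sed -i 's/s\["finger_gap"\].round(1)/round(s["finger_gap"],1),"grip",round(s["grasp_force"],1)/' h.py
python3 -c "
from h import *
rel([499,-57,215],tool(0))"
```

```text
t 0.1 tcp [153.5 631.1 198.8] z-axis [-0.001 -0.002 -1.   ] q [ 1.16  0.25  1.56  0.    1.34 -0.17] gap 85.7 grip 0.0 F [-0.2  0.6  0.8] M [-0.03  0.11  0.01]
row: [-498.4 -586.8  -15.4] [-0.002 -0.001 -0.549]
```

```bash
python3 -m crank '-250 -293 -15 0 0 -0.27 0;-250 -293 -15 0 0 -0.27 0;-250 -293 -15 0 0 -0.27 0;-250 -293 -15 0 0 -0.27 0;-250 -293 -15 0 0 -0.27 0;-250 -293 -15 0 0 -0.27 0;-498 -587 -15 0 0 -0.55 0;-498 -587 -15 0 0 -0.55 0;-498 -587 -15 0 0 -0.55 0;-498 -587 -15 0 0 -0.55 0;-498 -587 -15 0 0 -0.55 0;-498 -587 -15 0 0 -0.55 0'
python3 -c "
from h import *
rel([499,-57,215],tool(0))"
```

```text
t: 1.3
tool_pos: [416.0, 108.7, 213.4]
ee_rot: [-0.487, 3.103, 0.0]
ft_force: [1.0, 0.7, -0.4]
finger_gap: 85.3
grasp_force: 0.0
t 1.3 tcp [416.  108.7 213.4] z-axis [ 0.  0. -1.] q [-0.01 -0.32  2.08  0.    1.38 -1.89] gap 85.3 grip 0.0 F [ 1.   0.7 -0.4] M [-0.04 -0.03  0.05]
row: [ -28.3 -183.1   -1.6] [0. 0. 0.]
```

```bash
python3 -m crank '-28 -183 0 0 0 0 0;-28 -183 0 0 0 0 0;-28 -183 0 0 0 0 0;-28 -183 0 0 0 0 0;-28 -183 0 0 0 0 0;-28 -183 0 0 0 0 0;-28 -183 0 0 0 0 0'
python3 - <<'E'
from h import *
rel([499,-57,97],tool(0))
ims=[]
for n in("scene","top"):
    im=vision.camera(n)[:,:,::-1].copy();u,v=proj(n,status.read_state()["tool_pos"]);print(n,u,v)
    cv2.imwrite(f"pics/{n}1.png",im);ims.append(grid(im,int(u)-40,int(v)-45,80,110,5))
cv2.imwrite("pics/crop3.png",np.hstack(ims))
E
```

```text
t: 2.0
tool_pos: [497.8, -54.1, 213.1]
ee_rot: [0.488, -3.103, -0.001]
ft_force: [0.0, -0.6, -0.0]
finger_gap: 85.5
grasp_force: 0.0
t 2.0 tcp [497.8 -54.1 213.1] z-axis [-0.001  0.001 -1.   ] q [-0.34 -0.12  1.92  0.    1.35 -2.22] gap 85.5 grip 0.0 F [ 0.  -0.6 -0. ] M [-0.01 -0.01 -0.01]
row: [ -0.3  -3.2 116.1] [ 0.001 -0.001  0.001]
scene 323.93073672741895 141.43516631902088
top 336.45694751759316 190.24846548946428
```

View pics/crop3.png

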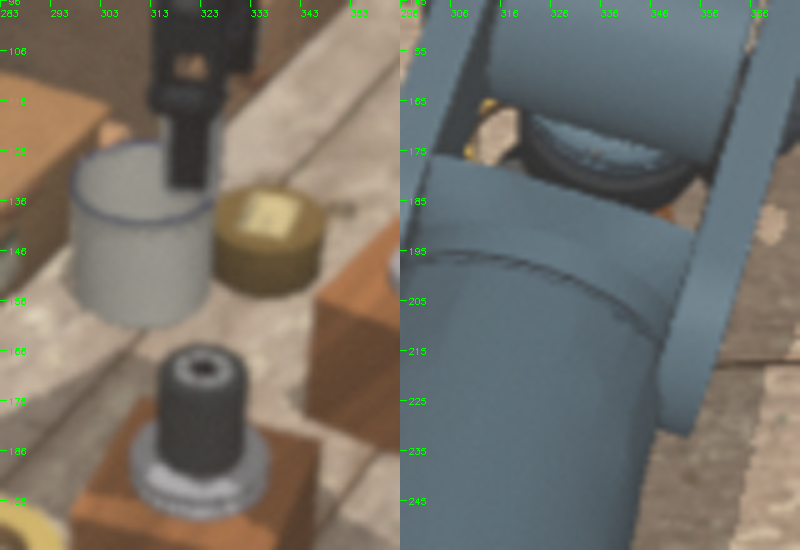

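The left half shows the near finger's tip at about (321,134), above the nose at (323,169). The top view is blocked by the arm. I'm going down to grip.

```bash
python3 -m crank '0 -3 40 0 0 0 0;0 -3 80 0 0 0 0;0 -3 105 0 0 0 0;0 -3 116 0 0 0 0;0 -3 116 0 0 0 0;0 -3 116 0 0 0 0'
python3 - <<'E'
from h import *
rel([499,-57,97],tool(0))
im=vision.camera("scene")[:,:,::-1].copy();cv2.imwrite("pics/scene2.png",im)
cv2.imwrite("pics/crop4.png",grid(im,270,130,110,100,5))
X=status.read_state()["tool_pos"];r=tool(0).as_matrix();print(ray("scene",(320,170))[0])
for d in(42,-42):print(proj("scene",X+d*r[:,1]))
E
```

```text
t: 2.7
tool_pos: [500.3, -57.9, 99.0]
ee_rot: [-0.488, 3.101, -0.002]
ft_force: [0.5, -0.5, 0.3]
finger_gap: 85.4
grasp_force: 0.0
t 2.7 tcp [500.3 -57.9  99. ] z-axis [ 0.002 -0.001 -1.   ] q [-0.34  0.02  2.01 -0.    1.12 -2.22] gap 85.4 grip 0.0 F [ 0.5 -0.5  0.3] M [ 0.02 -0.02 -0.01]
row: [1.  1.2 2. ] [-0.001  0.002  0.001]
[180.04498772 591.76444119 689.86492643]
[318.42179076 195.61899721]
[325.01392195 172.09549   ]
```

View pics/crop4.png

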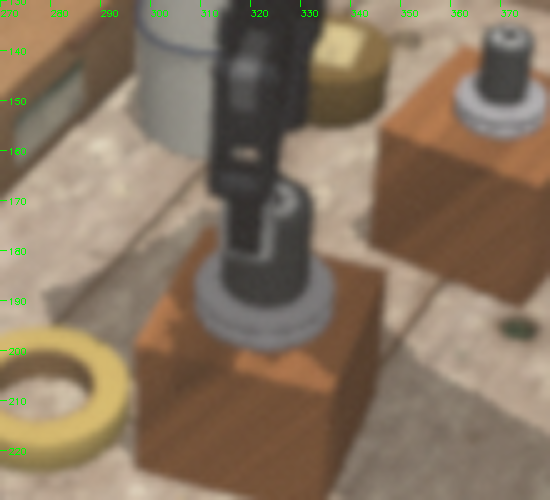

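The picture shows the near finger's end at about (320,182), the far finger's end near (330,156), and the nose top at (325,169). The tips look higher than the stated TCP height, so I'll work out their height from these pixels.

Run:
```python
from h import *
X=status.read_state()["tool_pos"];y=tool(0).as_matrix()[:,1];xh=tool(0).as_matrix()[:,0]
c=lambda d,uv:(lambda C,D:(C+D*((X+d*y-C)@y)/(D@y)))(*ray("scene",uv))
for d,uv in((42,(319.5,181.7)),(50,(319.5,181.7)),(-42,(330,156)),(-50,(330,156))):
    p=c(d,uv);print(d,p.round(1),"tool x off",(p-X)@xh)
```

```text
42 [486.7 -18.5 137.9] tool x off 1.2108415490463489
50 [483.1 -11.2 144.5] tool x off 2.4610519329507916
-42 [ 504.6 -101.   145.8] tool x off 9.403589545084374
-50 [ 508.  -108.3  140.1] tool x off 8.378159480973268
```

```bash
python3 -m crank '1 1 0 0 0 0 40;1 1 0 0 0 0 90;1 1 0 0 0 0 255;1 1 0 0 0 0 255;1 1 0 0 0 0 255;1 1 0 0 0 0 255;1 1 0 0 0 0 255;1 1 0 0 0 0 255' 30
python3 - <<'E'
from h import *
rel([499,-57,97],tool(0))
im=vision.camera("scene")[:,:,::-1].copy();cv2.imwrite("pics/scene3.png",im)
a=im.astype(float)/255; a=(255*np.clip(a*1.6,0,1)**.6).astype(np.uint8)
cv2.imwrite("pics/crop5.png",grid(a,295,135,60,65,9))
E
```

```text
t: 3.55
tool_pos: [498.7, -57.8, 98.3]
ee_rot: [-0.487, 3.103, -0.002]
ft_force: [-0.5, -3.0, 4.8]
finger_gap: 38.5
grasp_force: 30.1
t 3.55 tcp [498.7 -57.8  98.3] z-axis [ 0.001 -0.001 -1.   ] q [-0.34  0.02  2.01 -0.    1.11 -2.22] gap 38.5 grip 30.1 F [-0.5 -3.   4.8] M [-0.28  0.26  0.03]
row: [-0.6  0.7  1.3] [-0.001  0.001  0.   ]
```

View pics/crop5.png

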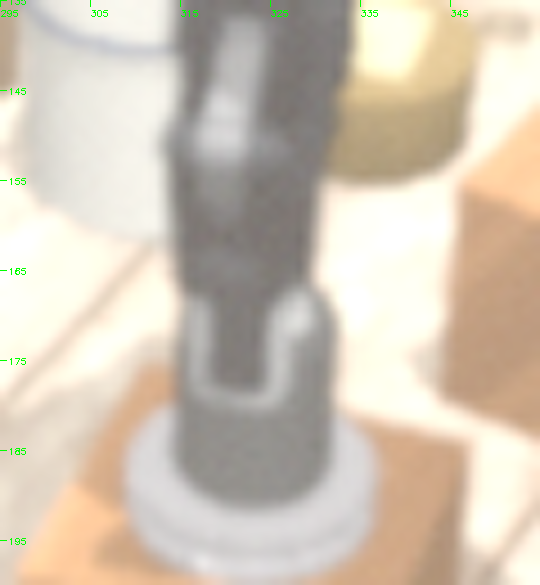

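The finger now ends at about v=180 and the nut's front foot is at v=191, with the grip at 38.5 mm. I'll check heights.

Run:
```python
from h import *
N=np.array([499,-57,0.]);C=ray("scene",(320,180))[0];e=C-N;e[2]=0;e/=np.linalg.norm(e);y=tool(0).as_matrix()[:,1]
print("azimuth cam vs tool y",np.degrees(np.arccos(e@y)))
for z in(92,138):print("nut front",z,proj("scene",N+20*e+[0,0,z]),"axis",proj("scene",N+[0,0,z]))
print("flange front foot",proj("scene",N+31*e+[0,0,78]))
for d in(20,28):
  for z in(98,104,110,116,122):print(d,z,proj("scene",N+d*y+[0,0,z]).round(1))
```

```text
azimuth cam vs tool y 8.38032546679895
nut front 92 [321.91981903 192.42104417] axis [322.17115231 186.58963125]
nut front 138 [322.63420635 175.8458913 ] axis [322.88229994 170.08964522]
flange front foot [321.56959221 200.5469767 ]
20 98 [320.7 190.2]
20 104 [320.8 188.1]
20 110 [320.8 185.9]
20 116 [320.9 183.8]
20 122 [321.  181.6]
28 98 [320.  192.5]
28 104 [320.1 190.4]
28 110 [320.2 188.3]
28 116 [320.3 186.1]
28 122 [320.4 183.9]
```

The pads hold only the nut's top 12 mm or so. I'll open, go 8 mm lower and grip firmly.

```bash
python3 -m crank '0 0 0 0 0 0 40;0 0 0 0 0 0 40;0 0 0 0 0 0 40;0 0 8 0 0 0 40;0 0 8 0 0 0 40;0 0 8 0 0 0 255;0 0 8 0 0 0 255;0 0 8 0 0 0 255;0 0 8 0 0 0 255;0 0 8 0 0 0 255;0 0 8 0 0 0 255' 80
python3 - <<'E'
from h import *
rel([499,-57,97],tool(0))
E
```

```text
t: 4.7
tool_pos: [498.5, -57.7, 90.1]
ee_rot: [-0.487, 3.103, -0.002]
ft_force: [-0.3, -2.6, 4.9]
finger_gap: 36.8
grasp_force: 79.8
t 4.7 tcp [498.5 -57.7  90.1] z-axis [ 0.001 -0.001 -1.   ] q [-0.34  0.03  2.01 -0.    1.1  -2.22] gap 36.8 grip 79.8 F [-0.3 -2.6  4.9] M [-0.31  0.3   0.05]
row: [-0.7  0.5 -6.9] [-0.001  0.001  0.001]
```

```bash
python3 -m crank '0 0 -20 0 0 0 255;0 0 -50 0 0 0 255;0 0 -90 0 0 0 255;0 0 -130 0 0 0 255;0 0 -140 0 0 0 255;0 0 -140 0 0 0 255'
python3 - <<'E'
from h import *
m=np.array([530,154.8,116.2])
rel(m+101*A30,tool(30))
print(m+101*A30,A30)
E
```

```text
t: 5.3
tool_pos: [498.3, -57.0, 229.4]
ee_rot: [-0.487, 3.102, -0.0]
ft_force: [0.6, -0.8, -6.9]
finger_gap: 36.9
grasp_force: 82.4
t 5.3 tcp [498.3 -57.  229.4] z-axis [ 0.001  0.    -1.   ] q [-0.34 -0.14  1.9   0.    1.38 -2.22] gap 36.9 grip 82.4 F [ 0.6 -0.8 -6.9] M [ 0.01 -0.01  0.  ]
row: [-44.5 192.   25.7] [-0.    -0.522  0.001]
[481.91746567 139.3623871  203.66856578] [-0.4760647  -0.15284765  0.8660254 ]
```

```bash
python3 -m crank '-11 48 0 0 -0.13 0 255;-22 96 0 0 -0.26 0 255;-33 144 0 0 -0.39 0 255;-44 192 0 0 -0.52 0 255;-44 192 10 0 -0.522 0 255;-44 192 25 0 -0.522 0 255;-44 192 25 0 -0.522 0 255;-44 192 25 0 -0.522 0 255;-44 192 25 0 -0.522 0 255'
python3 - <<'E'
from h import *
m=np.array([530,154.8,116.2])
rel(m+101*A30,tool(30))
ims=[]
for n,b in(("scene",(205,190,80,100)),("top",(215,140,80,100))):
    im=vision.camera(n)[:,:,::-1].copy();cv2.imwrite(f"pics/{n}4.png",im);ims.append(grid(im,*b,5))
cv2.imwrite("pics/crop6.png",np.hstack(ims))
E
```

```text
t: 6.2
tool_pos: [481.2, 138.6, 204.0]
ee_rot: [-0.406, 2.594, 0.109]
ft_force: [0.0, 0.4, -6.1]
finger_gap: 37.3
grasp_force: 83.6
t 6.2 tcp [481.2 138.6 204. ] z-axis [ 0.473  0.152 -0.868] q [-0.05 -0.49  2.29  0.23  0.87 -2.04] gap 37.3 grip 83.6 F [ 0.   0.4 -6.1] M [-0.27  0.77 -0.04]
row: [-0.6  0.6  0.8] [ 0.    -0.003 -0.   ]
```

View pics/crop6.png

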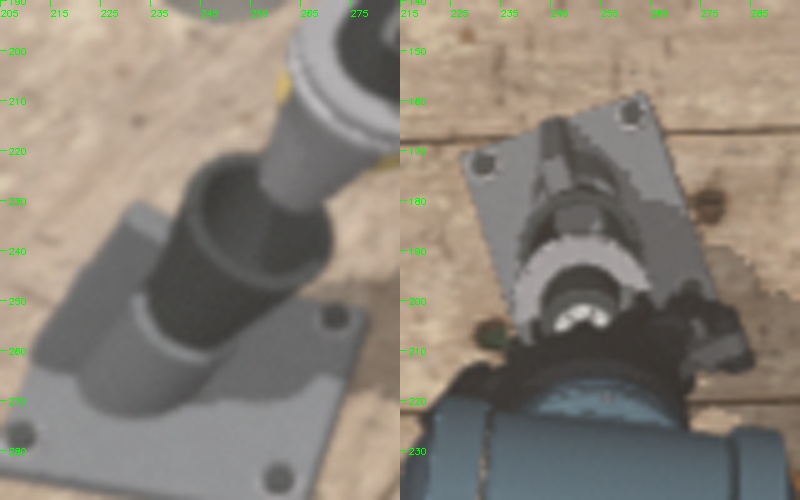

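The scene crop shows the taper's small end above the mouth with its left and right edges at about u 257 and 271. From above, the flange spans about u 237.8 to 265.4. I'll compare both with where the robot believes they are.

Run:
```python
from h import *
s=status.read_state();M=R.from_rotvec(s["ee_rot"]).as_matrix();a=-M[:,2]
O=s["tool_pos"]-74.1*a
th=np.linspace(0,2*np.pi,400)
def ring(z,r,n):
    p=proj(n,O+z*a+r*(np.cos(th)[:,None]*M[:,0]+np.sin(th)[:,None]*M[:,1]));return p[:,0].min().round(1),p[:,0].max().round(1),p[:,1].min().round(1),p[:,1].max().round(1)
for n in("scene","top"):
  for z,r in((0,14),(62,31),(76,31),(122,20),(122,12)):print(n,z,r,ring(z,r,n))
m=np.array([530,154.8,116.2])
for n in("scene","top"):
    p=proj(n,m+31.5*(np.cos(th)[:,None]*M[:,0]+np.sin(th)[:,None]*M[:,1]));print("mouth",n,p.min(0).round(1),p.max(0).round(1))
# axis direction projection in the scene: holder axis vs socket
```

```text
scene 0 14 (np.float64(255.0), np.float64(268.9), np.float64(219.1), np.float64(231.9))
scene 62 31 (np.float64(261.0), np.float64(292.9), np.float64(191.8), np.float64(221.1))
scene 76 31 (np.float64(264.5), np.float64(296.7), np.float64(187.0), np.float64(216.5))
scene 122 20 (np.float64(282.9), np.float64(304.2), np.float64(175.8), np.float64(195.2))
scene 122 12 (np.float64(287.2), np.float64(300.0), np.float64(179.6), np.float64(191.2))
top 0 14 (np.float64(245.3), np.float64(257.0), np.float64(186.7), np.float64(197.9))
top 62 31 (np.float64(237.9), np.float64(265.2), np.float64(186.2), np.float64(212.2))
top 76 31 (np.float64(237.8), np.float64(265.5), np.float64(187.7), np.float64(214.1))
top 122 20 (np.float64(242.7), np.float64(261.4), np.float64(198.0), np.float64(215.7))
top 122 12 (np.float64(246.5), np.float64(257.7), np.float64(201.5), np.float64(212.2))
mouth scene [239.7 219.8] [270.6 248.4]
mouth top [237.9 177.1] [263.5 201.6]
```

The two agree within about 1 mm. The scene bias is common to holder and mouth, and the mouth should sit about 1 mm further in x. I'm inserting to 12 mm short.

```bash
python3 -c "
from h import *
rel(np.array([531.2,154.8,116.2])+28*A30,tool(30))"
```

```text
t 6.3 tcp [481.6 138.6 204.9] z-axis [ 0.475  0.152 -0.867] q [-0.05 -0.5   2.29  0.23  0.87 -2.04] gap 37.2 grip 83.7 F [ 0.2 -0.  -6.1] M [-0.24  0.73 -0.02]
row: [-1.   0.3 74.9] [-0.    -0.002 -0.   ]
```

```bash
python3 -m crank '-1 0.5 15 0 -0.002 0 255;-1 0.5 30 0 -0.002 0 255;-1 0.5 45 0 -0.002 0 255;-1 0.5 55 0 -0.002 0 255;-1 0.5 65 0 -0.002 0 255;-1 0.5 74 0 -0.002 0 255;-1 0.5 74 0 -0.002 0 255;-1 0.5 74 0 -0.002 0 255'
python3 -c "
from h import *
rel(np.array([531.2,154.8,116.2])+16.1*A30,tool(30))"
```

```text
t: 7.1
tool_pos: [517.0, 151.0, 140.9]
ee_rot: [-0.406, 2.591, 0.109]
ft_force: [-1.0, -0.3, -7.2]
finger_gap: 37.2
grasp_force: 83.6
t 7.1 tcp [517.  151.  140.9] z-axis [ 0.476  0.153 -0.866] q [-0.01 -0.28  2.26  0.26  0.67 -2.06] gap 37.2 grip 83.6 F [-1.  -0.3 -7.2] M [-0.4   0.92 -0.04]
row: [-0.4 -0.7 12.6] [ 0. -0.  0.]
```

```bash
python3 -m crank '0 0 2 0 0 0 255;0 0 4 0 0 0 255;0 0 6 0 0 0 255;0 0 6 0 0 0 255'; python3 -m crank '0 0 1.5 0 0 0 255;0 0 3 0 0 0 255;0 0 3 0 0 0 255'
python3 -c "
from h import *
rel(np.array([531.2,154.8,116.2])+16.1*A30,tool(30))"
```

```text
t: 7.5
tool_pos: [519.7, 151.5, 135.4]
ee_rot: [-0.407, 2.591, 0.108]
ft_force: [-2.3, -3.8, -5.8]
finger_gap: 36.9
grasp_force: 84.0
t: 7.8
tool_pos: [520.6, 151.6, 134.2]
ee_rot: [-0.41, 2.592, 0.106]
ft_force: [-25.9, -13.7, 16.1]
finger_gap: 37.0
grasp_force: 87.6
t 7.8 tcp [520.6 151.6 134.2] z-axis [ 0.474  0.152 -0.867] q [-0.01 -0.25  2.26  0.26  0.66 -2.06] gap 37.0 grip 87.6 F [-25.9 -13.7  16.1] M [-1.81  2.92 -0.43]
row: [-0.6 -0.2  5. ] [-0.001 -0.003  0.003]
```

```bash
cat >> h.py <<'E'
def ft():
    s=status.read_state();M=R.from_rotvec(s["ee_rot"]).as_matrix();f=s["ft_force"]+[0,0,6.3]
    print("F tool",(M.T@f).round(1),"depth to go",((s["tool_pos"]-[531.2,154.8,116.2])@A30-16.1).round(2),"tilt err",np.degrees(np.arccos(-M[:,2]@A30)).round(2))
E
python3 -m crank '0.5 -0.2 -0.5 0 0 0 255;1 -0.4 -0.5 0 0 0 255;1 -0.4 -0.5 0 0 0 255';python3 -c "
from h import *
ft()"
python3 -m crank '0 0 1 0 0 0 255;0 0 1.5 0 0 0 255;0 0 1.5 0 0 0 255'
python3 -c "
from h import *
ft()"
```

```text
t: 8.1
tool_pos: [520.2, 151.4, 133.8]
ee_rot: [-0.407, 2.59, 0.108]
ft_force: [-12.2, -6.6, 3.3]
finger_gap: 37.1
grasp_force: 85.3
F tool [  7.   -2.6 -15.2] depth to go 4.93 tilt err 0.01
t: 8.4
tool_pos: [520.5, 151.4, 133.3]
ee_rot: [-0.41, 2.592, 0.107]
ft_force: [-27.7, -12.8, 18.1]
finger_gap: 37.2
grasp_force: 87.8
F tool [ 14.1  -3.7 -36.3] depth to go 4.31 tilt err 0.11
```

Axial force now dominates over lateral, so it is close to ring contact. I'll open the fingers slightly so that the taper self-centres, then look.

```bash
python3 -m crank '0 0 -1 0 0 0 255;0 0 -1 0 0 0 90;0 0 -1 0 0 0 90;0 0 -1 0 0 0 90'
python3 - <<'E'
from h import *
ft();rel([520,151,133],tool(30))
ims=[]
for n,b in(("scene",(215,190,80,100)),("top",(215,140,80,100))):
    im=vision.camera(n)[:,:,::-1].copy();cv2.imwrite(f"pics/{n}5.png",im);ims.append(grid(im,*b,5))
cv2.imwrite("pics/crop7.png",np.hstack(ims))
E
```

```text
t: 8.8
tool_pos: [522.2, 151.9, 134.5]
ee_rot: [-0.405, 2.586, 0.108]
ft_force: [0.2, -0.2, 0.0]
finger_gap: 55.4
grasp_force: 0.0
F tool [-3.3 -0.3 -5.4] depth to go 4.47 tilt err 0.26
t 8.8 tcp [522.2 151.9 134.5] z-axis [ 0.48   0.153 -0.864] q [-0.01 -0.25  2.26  0.27  0.65 -2.07] gap 55.4 grip 0.0 F [ 0.2 -0.2  0. ] M [-0.03  0.26  0.02]
row: [ 2.7 -0.2  0.1] [-0.001  0.004  0.001]
```

View pics/crop7.png

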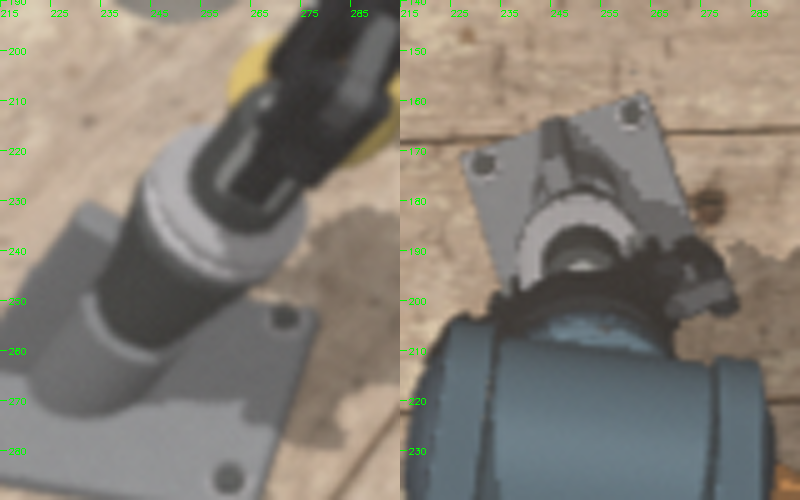

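Released, the holder appears down in the cup. In the scene its flange spans u 243.2 to 276.2 with its bottom at v 245; from above its back edge is at v 178.4 and its left edge at u 238. I'll compare with the home prediction.

```bash
python3 - <<'E'
from h import *
m=np.array([531.2,154.8,116.2]);M=tool(30).as_matrix();a=A30;th=np.linspace(0,2*np.pi,400)
for g in(0,3,6):
  O=m-(58-g)*a
  for n in("scene","top"):
    q=np.vstack([proj(n,O+z*a+31*(np.cos(th)[:,None]*M[:,0]+np.sin(th)[:,None]*M[:,1])) for z in(62,76)])
    print(g,n,"u",q[:,0].min().round(1),q[:,0].max().round(1),"v",q[:,1].min().round(1),q[:,1].max().round(1))
E
python3 - <<'E'
# bright flange mask extents, full-resolution
import cv2,numpy as np
for n,(u,v,w,h) in(("scene",(230,205,60,50)),("top",(230,170,50,40))):
    im=cv2.imread(f"pics/{n}5.png")[v:v+h,u:u+w].astype(int)
    k=((im.max(2)-im.min(2)<25)&(im.mean(2)>125)).astype(np.uint8)
    N,L,S,C=cv2.connectedComponentsWithStats(k);i=1+S[1:,4].argmax();x,y,ww,hh,_=S[i];print(n,"u",u+x-.5,u+x+ww-.5,"v",v+y-.5,v+y+hh-.5,S[i,4])
E
```

```text
0 scene u 240.3 274.0 v 214.5 246.8
0 top u 238.0 263.6 v 177.2 203.0
3 scene u 241.0 274.8 v 213.6 246.0
3 top u 238.0 263.7 v 177.5 203.4
6 scene u 241.6 275.5 v 212.7 245.2
6 top u 238.0 263.7 v 177.8 203.7
scene u 241.5 263.5 v 214.5 245.5 302
top u 229.5 261.5 v 169.5 197.5 369
```

Seated to within measuring error. To be sure it's home, I'll regrip it where it settled and press along the axis with a small twist.

```bash
python3 -m crank '0 0 0 0 0 0 255;0 0 0 0 0 0 255;0 0 0 0 0 0 255;0 0 0 0 0 0 255' 60; python3 -c "
from h import *
ft();rel([520,151,133],tool(30))"
python3 -m crank '0 0 1 0 0 0 255;0 0 2 0 0 0.06 255;0 0 2 0 0 0.06 255;0 0 2 0 0 -0.06 255;0 0 2 0 0 -0.06 255;0 0 2 0 0 0 255;0 0 2 0 0 0 255'; python3 -c "
from h import *
ft();rel([520,151,133],tool(30))"
```

```text
t: 9.3
tool_pos: [521.3, 151.6, 133.4]
ee_rot: [-0.406, 2.588, 0.108]
ft_force: [-0.1, -3.2, 3.9]
finger_gap: 37.9
grasp_force: 59.8
F tool [-4.2 -3.1 -9.4] depth to go 4.01 tilt err 0.12
t 9.3 tcp [521.3 151.6 133.4] z-axis [ 0.478  0.153 -0.865] q [-0.01 -0.25  2.26  0.27  0.65 -2.07] gap 37.9 grip 59.8 F [-0.1 -3.2  3.9] M [-0.33  0.1  -0.09]
row: [ 1.4 -0.2 -0.4] [-0.001  0.002  0.001]
t: 10.0
tool_pos: [522.1, 151.6, 132.8]
ee_rot: [-0.413, 2.588, 0.105]
ft_force: [-14.2, -8.9, 18.0]
finger_gap: 37.6
grasp_force: 61.9
F tool [  1.9  -4.1 -29.2] depth to go 3.1 tilt err 0.1
t 10.0 tcp [522.1 151.6 132.8] z-axis [ 0.477  0.152 -0.866] q [-0.01 -0.25  2.26  0.26  0.65 -2.07] gap 37.6 grip 61.9 F [-14.2  -8.9  18. ] M [-1.15  0.92  0.79]
row: [ 1.8  0.  -1.3] [-0.001  0.001  0.006]
```

```bash
python3 -m crank '0 0 1 0 0 0 255;0 0 2 0 0 0.06 255;0 0 2 0 0 -0.06 255;0 0 2 0 0 0 255;0 0 2 0 0 0 255' 90; python3 -c "
from h import *
ft()"
python3 -m crank '0 0 -1 0 0 0 255;0 0 -2 0 0 0 255;0 0 -3 0 0 0 255;0 0 -4 0 0 0 255;0 0 -4 0 0 0 255'; python3 -c "
from h import *
ft()"
```

```text
t: 10.5
tool_pos: [523.1, 151.8, 133.0]
ee_rot: [-0.418, 2.588, 0.103]
ft_force: [-32.8, -12.6, 37.6]
finger_gap: 36.8
grasp_force: 92.6
F tool [  8.4  -2.  -55.5] depth to go 2.74 tilt err 0.11
t: 11.0
tool_pos: [522.6, 151.4, 133.2]
ee_rot: [-0.41, 2.584, 0.104]
ft_force: [19.5, 4.1, -10.1]
finger_gap: 36.5
grasp_force: 93.9
F tool [-15.2  -2.1  13.3] depth to go 3.27 tilt err 0.36
```

A hard stop at 55 N means it is home. Now I'll relax, open and withdraw along the axis.

```bash
python3 -m crank '0 0 2 0 0 0 255;0 0 2 0 0 0 150;0 0 2 0 0 0 60;0 0 2 0 0 0 0;0 0 2 0 0 0 0;0 0 -10 0 0 0 0;0 0 -40 0 0 0 0;0 0 -75 0 0 0 0;0 0 -110 0 0 0 0;0 0 -110 0 0 0 0'
python3 - <<'E'
from h import *
ft();rel([520,151,133],tool(30))
ims=[]
for n,b in(("scene",(215,190,80,100)),("top",(215,140,80,100))):
    im=vision.camera(n)[:,:,::-1].copy();cv2.imwrite(f"pics/{n}6.png",im);ims.append(grid(im,*b,5))
cv2.imwrite("pics/crop8.png",np.hstack(ims))
E
```

```text
t: 12.0
tool_pos: [469.5, 134.8, 233.3]
ee_rot: [-0.405, 2.581, 0.107]
ft_force: [-0.1, 0.1, 0.7]
finger_gap: 85.4
grasp_force: 0.0
F tool [-3.5  0.1 -6.1] depth to go 117.73 tilt err 0.55
t 12.0 tcp [469.5 134.8 233.3] z-axis [ 0.484  0.153 -0.861] q [-0.07 -0.58  2.29  0.23  0.94 -2.04] gap 85.4 grip 0.0 F [-0.1  0.1  0.7] M [-0.08  0.18 -0.02]
row: [  5.2   0.3 113.3] [-0.002  0.009  0.001]
```

View pics/crop8.png

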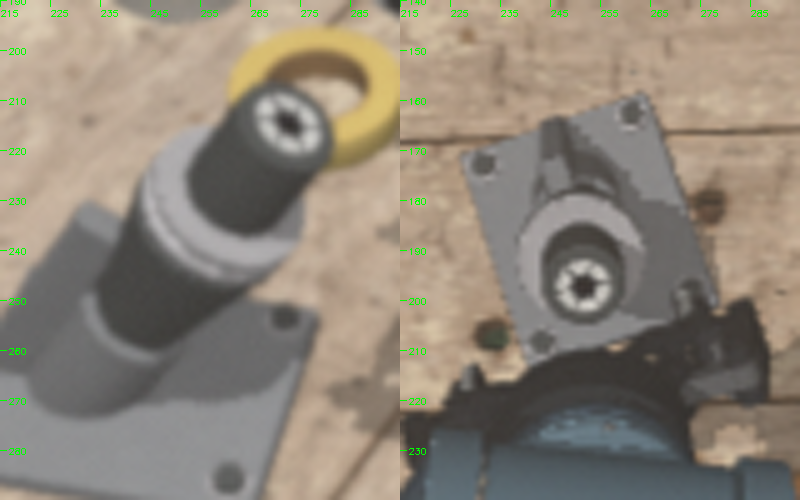

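The picture shows the holder seated, with its nose hole at scene (272.6,214.2) and top (251.2,196.8). A last check on depth and tilt follows.

Run:
```python
from h import *
m=np.array([531.2,154.8,116.2]);
for g in(0,4):
  N=m+(64+g)*A30;print(g,proj("scene",N).round(1),proj("top",N).round(1))
x,e=tri((272.6,214.2),(251.2,196.8));m0,_=tri((256.4,234.1),(250.55,189));d=x-m0
print(x.round(1),e,"from mouth: length",np.linalg.norm(d),"angle",np.degrees(np.arccos(d@A30/np.linalg.norm(d))),"along",d@A30)
```

```text
0 [270.  214.6] [251.2 195.9]
4 [271.  213.3] [251.2 196.3]
[496.9 144.1 174.1] 2.2177619712910097 from mouth: length 67.48277247806506 angle 0.7726478636708927 along 67.47663663432127
```

Measured against the mouth rim in the same view, the flange foot stands off about 4 mm, with a tilt of about 0.8°. That fits fully home, so I'm handing in.

```bash
python3 -c "
from workcell import job
print(job.finish_job())"
```

```text
the job is handed in; nothing more can be done
None
```

I lifted the large holder out, seated it in the leaning socket with a hard stop at about 55 N, and released it. The last picture put its flange about 4 mm off the mouth, tilted about 0.8°, with depth only good to about 2 mm. The job is handed in, but no verdict came back.

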